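# Put the pan under the keep-warm lid on its ratchet stand

### The job

Pull the copper lid up by its wooden handle, click by click past the pawl, until it gently meets the rubber stop, and let go so that it hangs on its notch; then slide the small pan under it, centred below the lid. Finally press the red pawl paddle gently and keep it down until the lid has sunk to rest on the pan, then let everything go. Do not strain the stop or the paddle, and leave the other kitchen things where they stand.

Things in the scene. Friction and masses are not known exactly. Their poses are not given: they have to be found in the camera images.
- plate_center (a point): Middle of the station's black 150 mm square warming plate (flush with the worktop, no step), straight below the lid's centre. y axis points from the plate to the column, x is square to that (away from the robot at yaw 0), z up. The column stands 120 mm along +y, 38 mm wide, 133 mm tall, on a foot 130 (x) by 70 (y) by 8 mm. The plate's other sides are open.
- rail: The vertical sliding rail (0.5 kg, varies 15 percent). Origin on its axis, 120 mm along +y from plate_center, at worktop height when right down; axes as plate_center; travel 130 mm up. Teeth 12 mm apart. Raising takes about 5 N plus 90 N per m/s, and up to 9 N more per click; with the pawl out it sinks at 50 mm/s. At the start it is within 18 mm of right down, the lid below the pan's rim.
- rail_grip (a point): Grip point of the dark wooden handle on top of the rail, on its axis, 198 mm above its origin. The handle is an upright block 16 mm thick (along x), 36 mm long (y), from 31 mm below to 18 mm above this point, with a cap 24 by 42 mm, 8 mm thick, on top. The steel arm that carries the lid starts at its foot and runs to -y. Pinch it from above, fingers closing along the station's x.
- lid_under (a point): Centre of the flat underside of the copper lid (136 mm across, 23 mm high, hung from the rail's arm by a 12 mm rod). Moves with the rail: 22 mm above the rail's origin and 120 mm to its -y.
- pawl: Red bell-crank pawl on the column's +y side, sprung into the rail's teeth. Origin at its pivot, 74 mm above the worktop, 136 mm along +y from plate_center. y points out along the tail to the paddle, z up to the tip. Pressing the paddle swings the tip out; let go, it springs back and catches the next tooth.
- paddle (a point): Centre of the top face of the pawl's red paddle (36 by 34 mm), 85 mm out from the pivot. Press it down from above: about 2 N to start, 5 N or more at the bottom; the rail is free after about 15 mm, the hard end comes after about 32 mm. The rail sinks while it is held down. Keep the push below 20 N.
- stop_post: 10 mm steel post, 158 mm tall, 40 mm to +x of the rail's axis; origin at its foot. It carries an orange collar with a black rubber buffer under it; the collar's height differs each time and is NOT measured: a steel lug on the rail meets the buffer after 65 to 105 mm of rise from right down. The buffer gives about 1 mm per N for 18 mm, then is solid. Press it with 1 N or more, never over 20.
- pan: Loose dark steel pan (0.45 kg, varies): 92 mm across at the foot, 110 mm at the rim, 45 mm tall; origin at the centre of its underside. Its straight wooden handle points along the pan's -y, 18 mm wide, 14 mm thick, 53 to 235 mm from the centre, its mid-line 37 mm above the worktop. Held by the handle it tips if lifted: slide it on the worktop.
- pan_grip (a point): Grip point on the pan's handle, 155 mm out from the pan's centre (clear of the lid), 37 mm above the worktop.
- mill: Bystander: dark wooden pepper mill, 50 mm across, 128 mm tall, origin at the centre of its foot.
- ramekin: Bystander: white bowl, 72 mm across, 40 mm tall, origin at the centre of its foot.
- mug: Bystander: blue mug, 76 mm across, 85 mm tall, origin at the centre of its foot.
- spice_a: Bystander: amber spice jar, 42 mm across, 85 mm tall, origin at the centre of its foot.
- spice_b: Bystander: green spice jar, 42 mm across, 85 mm tall, origin at the centre of its foot.
- spatula: Bystander: wooden spatula, 270 mm long, lying flat, origin under its middle.

How it is judged:
By the outcome, as a careful person would: the job done as asked, in the order asked, and still so for the second after the job is handed in, with the robot touching nothing.
It also fails if it takes over 70 s, if anything falls off the work surface, if the arm or the gripper's body presses on something with over 40 N, if the wrist force passes 120 N, or if a joint passes its speed limit or range.

### The arm

A 6-joint arm with a two-finger parallel gripper is mounted at the origin on the work surface. World frame = base frame: x ahead of the robot, y to its left, z up, the work surface at z = 0. Lengths are in m, angles in rad, forces in N, time in s.
With the tool pointing down it reaches from about 0.4 to 0.825 m from the base axis. Payload 7 kg.
Tool frame: the origin (TCP) lies midway between the tips of the shut fingers; the grasp point (between the pads) lies 19 mm behind it (r.tcp_to_grasp is the distance from the TCP to the grasp point, in m); z points along the fingers, y is the line along which they close (so a half turn about z gives the same grasp; the last joint's range is limited). The gripper opens to 88 mm and grips with 3 to 60 N. Pads are 19 mm wide; open, the fingers measure 130 mm over their backs; the gripper's body (78 mm by 193 mm) begins 47 mm behind the grasp point.
Start: joints at [-0.996, 0.359, 0.012, 0, -1.224, -0.288], TCP at [0.191, -0.647, 0.227] pointing down, gripper open.
Joint ranges: [-3.07, 3.07], [-1.43, 2.12], [-1.02, 1.25], [-3.03, 1.67], [-3.05, -0], [-3.03, 3.03]. Speed limits (rad/s): [2.39, 2.39, 3.01, 3.14, 3.14, 3.14].

### API

Orientations are given as a unit quaternion [w, x, y, z].
In Python, from station import r gives the robot as it stands. The module is installed in compiled form; this text tells all that it offers.
- The arm moves only by the tool arm_command, never from a script. Its argument "increments" is a list of rows, each a list of 5 numbers: the shift along the tool's x, y, z in m, then the turn about the tool's z in rad, then the finger opening in m, from 0 to 0.0876. A call has 1 to 10 rows; each row shifts and turns the commanded pose from where the row before left it, along the tool's axes as they then stand; what a row does not reach is not made up. A row lasts 1/10 s, in which the tool goes at most 50 mm and 8.59 degrees, less where a joint would pass 70% of its speed; a pose out of reach is approached as far as the arm can. A call is refused whole if a number of a shift passes 0.05 or a number of a turn 0.15, either way. A call with a gripper value outside its range is refused whole. The fingers move at their own pace and stop on an object; "grip_force" is the grip in N (left out, the last holds). Time passes only in rows, so rows that do not move let the fingers close. It gives the time, the measured TCP pose, the force, the opening and the grip force at its end, in the units of the state.
- r.read_state(): the state, without advancing time (a new reading comes with each control period).
- r.camera(name): name is "side" or "top"; returns a dict with "image" (384x512x3 uint8, blue, green, red), "vertical_fov" (degrees; the focal length in pixels is half the picture's height over the tangent of half this angle, whatever the lens; pixels are square), "cx", "cy" (the principal point, pixels), "world_to_cam" (4x4, takes a point from world to camera coordinates). Camera axes: x right, y up, looking along -z (the intrinsics and any distortion apply to the point x, -y, -z); pixel columns grow to the right and rows downward; lengths in m; the calibration is good to about 2 mm. A picture is of the moment at which its call begins. There is no depth.
- r.hand_in(): hands the job in; it is judged then, once.
The state is a dict: "t": time; "joint_pos": joint angles; "dq": joint speeds; "effort": joint torques, N m; "tool_pos": TCP position; "tcp_rot": TCP orientation; "ft_force": force on the tool from outside, world axes, zero at the start; "moment": the same for the moment, N m; "grip_width": finger opening in m; "grip_force": force on a finger pad.
Only numpy, scipy, OpenCV 4.12 (cv2) and the standard library are available. Lean on these libraries where they do the work, as an engineer would, in place of code of your own. Each camera call takes 0.05 s, during which the arm holds its last target. There are 200 camera calls.

## Working session

There is one attempt and no reset: what is moved stays moved. The work goes in short steps, Python scripts to look and compute and a tool call to move; the robot and the scene stay as the last step left them, time stands still between calls to the robot, and variables do not carry over. Pictures are saved under pics/ and viewed, at most 10 in all, crops included, and the job is handed in when it is done.

Besides the shell and the picture viewer there is one more tool, called after ">>>" in YAML: its name, and indented under it one key for each argument. arm_command: Moves the arm, as the interface text tells. Its arguments: {"type":"object","properties":{"increments":{"type":"array","items":{"type":"array","items":{"type":"number"}}},"grip_force":{"type":"number"}},"required":["increments"]}

```bash
mkdir -p pics; cat > h.py <<'E'
import numpy as np, cv2
from station import r
def snap(n,f,crop=None,k=1):
    c=r.camera(n); im=c["image"]
    np.savez("cal_%s.npz"%n,fov=c["vertical_fov"],cx=c["cx"],cy=c["cy"],T=c["world_to_cam"])
    cv2.imwrite("pics/raw_"+f,im)
    if crop: x0,y0,x1,y1=crop; im=im[y0:y1,x0:x1]
    cv2.imwrite("pics/"+f,cv2.resize(im,None,fx=k,fy=k,interpolation=cv2.INTER_CUBIC))
    return c
def cal(n):
    d=np.load("cal_%s.npz"%n); f=192/np.tan(np.radians(float(d["fov"]))/2)
    return f,float(d["cx"]),float(d["cy"]),d["T"]
def proj(n,p):
    f,cx,cy,T=cal(n); q=T[:3,:3]@np.array(p)+T[:3,3]
    return np.array([cx+f*q[0]/-q[2],cy-f*q[1]/-q[2]])
def ray(n,u,v):
    f,cx,cy,T=cal(n); R=T[:3,:3]; d=R.T@np.array([(u-cx)/f,-(v-cy)/f,-1]); return -R.T@T[:3,3],d
def atz(n,u,v,z):
    o,d=ray(n,u,v); return o+d*(z-o[2])/d[2]
E
python3 - <<'E'
from h import *
for n in("side","top"):
    c=snap(n,n+"0.png",k=1.5); print(n,{k:v for k,v in c.items() if k!="image"})
s=r.read_state(); print(s)
E
```

```text
side {'vertical_fov': 48.89168432081983, 'cx': 256.1078455240248, 'cy': 192.67566752364746, 'world_to_cam': array([[-0.99511664, -0.09823341, -0.00964727,  0.55619073],
       [ 0.05222059, -0.60688666,  0.79307099, -0.15443503],
       [-0.08376087,  0.78869435,  0.60905282, -1.00585996],
       [ 0.        ,  0.        ,  0.        ,  1.        ]])}
top {'vertical_fov': 52.04833674500908, 'cx': 253.30482062796787, 'cy': 187.71456365682457, 'world_to_cam': array([[-0.02447959, -0.99930109, -0.02825043,  0.00440369],
       [ 0.9950714 , -0.02707278,  0.09539383, -0.54159394],
       [-0.09609198, -0.02577599,  0.99503866, -0.9930651 ],
       [ 0.        ,  0.        ,  0.        ,  1.        ]])}
{'t': 0.1, 'joint_pos': array([-9.95889625e-01,  3.59343112e-01,  1.11623655e-02, -2.93802768e-04,
       -1.22410479e+00, -2.88108273e-01]), 'dq': array([ 0.00171454,  0.00056271,  0.0030684 ,  0.00056813, -0.00137684,
        0.00049697]), 'effort': array([-1.51527587e-03, -5.84163880e+01,  2.93750328e+01,  7.01551124e+00,
        1.01531067e-02, -7.89420778e-05]), 'tool_pos': array([ 0.19079959, -0.64702263,  0.2257062 ]), 'tcp_rot': array([-1.85961936e-04, -1.42858712e-01,  9.89742802e-01,  7.34122494e-04]), 'ft_force': array([-0.72694382,  0.28621823,  0.11661933]), 'moment': array([ 0.03925423,  0.01479056, -0.01547632]), 'grip_force': 0.0, 'grip_width': 0.08775244869376021}
```

View pics/side0.png

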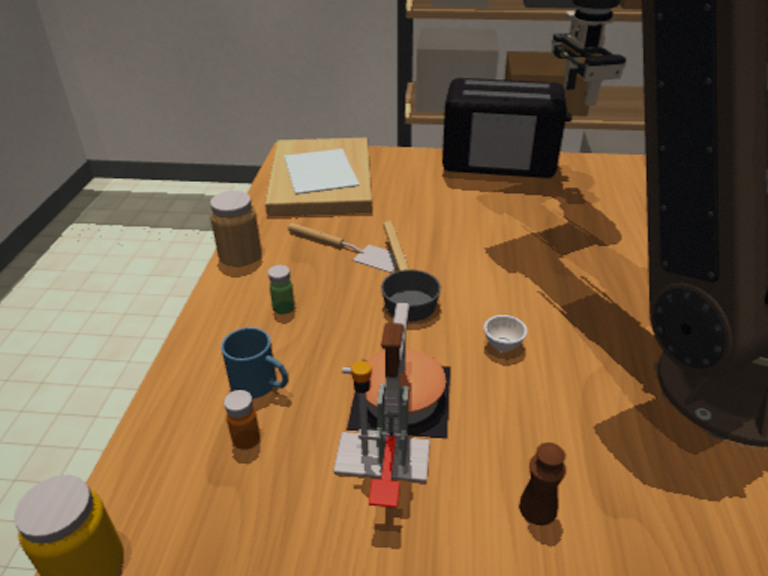

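View pics/top0.png

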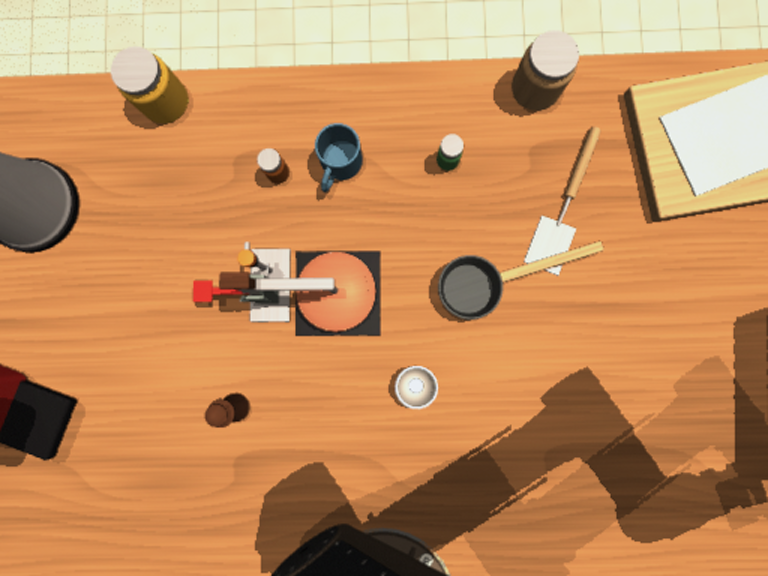

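```bash
python3 - <<'E'
import cv2
im=cv2.imread("pics/raw_top0.png")
cv2.imwrite("pics/c1.png",cv2.resize(im[150:250,120:270],None,fx=5,fy=5,interpolation=cv2.INTER_CUBIC))
cv2.imwrite("pics/c2.png",cv2.resize(im[140:240,270:420],None,fx=5,fy=5,interpolation=cv2.INTER_CUBIC))
E
```

```text
(no output)
```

View pics/c1.png

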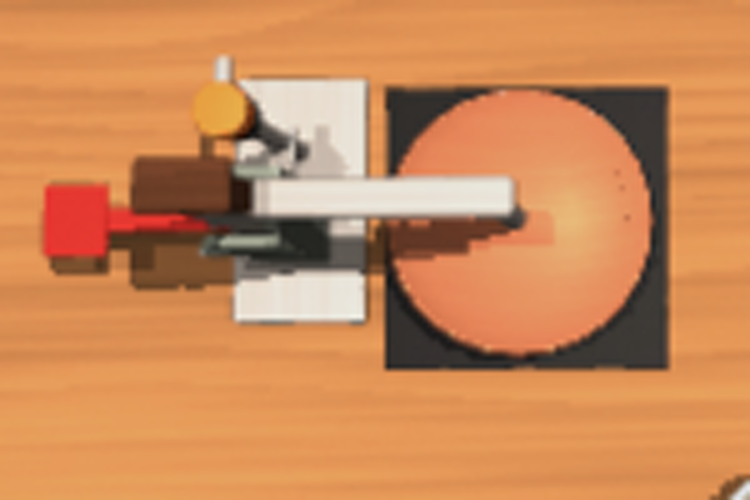

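View pics/c2.png

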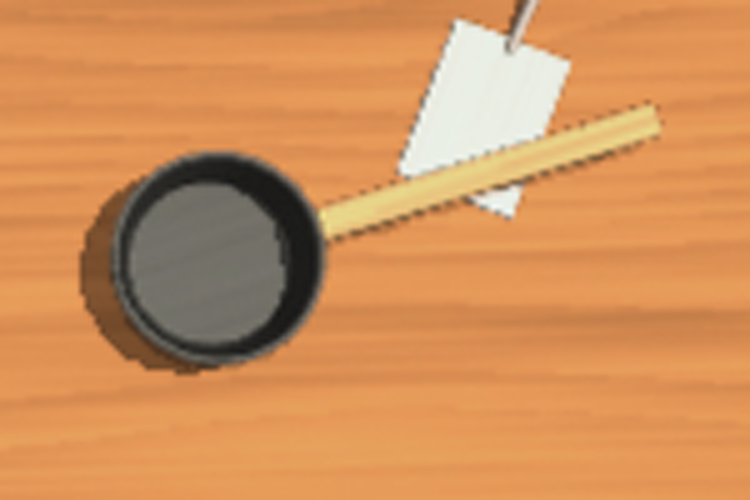

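```bash
python3 - <<'E'
from h import *
o=np.array
def c1(u,v,z): return atz("top",120+(u+.5)/5-.5,150+(v+.5)/5-.5,z)
def c2(u,v,z): return atz("top",270+(u+.5)/5-.5,140+(v+.5)/5-.5,z)
P=[c1(*p,0) for p in [(386,87),(668,88),(668,369),(386,369)]]
for p in P: print(p)
pc=np.mean(P,0); print("plate",pc)
print("foot", [c1(*p,.008) for p in [(236,79),(366,79),(366,322),(234,322)]])
print("pan rim",c2(219,259.5,.045), "handle end",c2(655,119,.044),"root",c2(322,223,.044))
print("cam", [ray(n,0,0)[0] for n in("top","side")])
ya=pc+[0,.12,0]
for h in (0,.006,.012,.018):
    pts={"cap":ya+[0,0,.224+h],"capnear":ya+[-.012,-.021,.224+h],"capfar":ya+[.012,.021,.224+h]}
    for k,p in pts.items(): 
        t=proj("top",p); s=proj("side",p); print(h,k,"c1",((t-[120,150])*5).round(0),"side*1.5",(s*1.5).round(1))
pd=pc+[0,.221,.074]; print("paddle",pd,((proj("top",pd)-[120,150])*5).round(),proj("side",pd)*1.5)
E
```

```text
[0.60395596 0.14127521 0.        ]
[ 0.59907244 -0.00998835  0.        ]
[ 0.4496141  -0.00633092  0.        ]
[0.45329094 0.14289021 0.        ]
plate [0.52648336 0.06696154 0.        ]
foot [array([0.60934209, 0.22024916, 0.008     ]), array([0.60733273, 0.15056381, 0.008     ]), array([0.47811683, 0.15182237, 0.008     ]), array([0.47988674, 0.22174599, 0.008     ])]
pan rim [ 0.52593646 -0.16186019  0.045     ] handle end [ 0.59149304 -0.38473668  0.044     ] root [ 0.54316344 -0.2146608   0.044     ]
cam [array([ 0.44360684, -0.03585908,  1.03992729]), array([0.47728764, 0.75422802, 0.74046551])]
0 cap c1 [186. 192.] side*1.5 [393.9 340.9]
0 capnear c1 [236. 219.] side*1.5 [405.  330.1]
0 capfar c1 [137. 165.] side*1.5 [382.3 352.2]
0.006 cap c1 [182. 191.] side*1.5 [393.9 337.2]
0.006 capnear c1 [233. 218.] side*1.5 [405.1 326.4]
0.006 capfar c1 [132. 163.] side*1.5 [382.2 348.5]
0.012 cap c1 [178. 189.] side*1.5 [393.9 333.5]
0.012 capnear c1 [229. 217.] side*1.5 [405.1 322.7]
0.012 capfar c1 [128. 162.] side*1.5 [382.1 344.7]
0.018 cap c1 [174. 188.] side*1.5 [393.9 329.7]
0.018 capnear c1 [225. 216.] side*1.5 [405.2 318.9]
0.018 capfar c1 [124. 160.] side*1.5 [382.1 340.9]
paddle [0.52648336 0.28796154 0.074     ] [ 66. 226.] [386.83111011 486.96344171]
```

```bash
python3 - <<'E'
import cv2
im=cv2.imread("pics/raw_side0.png")
cv2.imwrite("pics/c3.png",cv2.resize(im[195:345,215:315],None,fx=4,fy=4,interpolation=cv2.INTER_CUBIC))
E
```

```text
(no output)
```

View pics/c3.png

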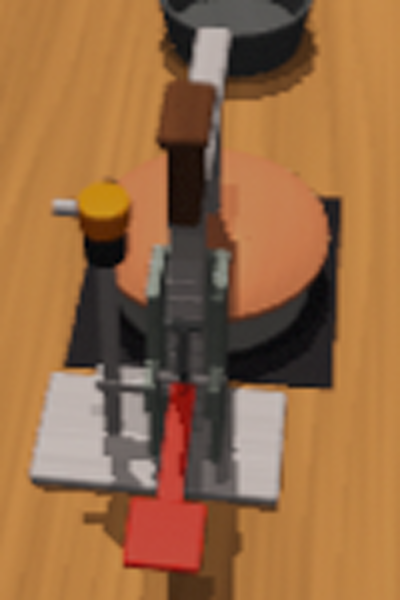

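>>> arm_command:
  increments:
    - [0,0,-0.01,-0.14,0.07]
    - [0,0,-0.01,-0.14,0.07]
    - [0,0,-0.01,-0.14,0.07]
    - [0,0,-0.01,-0.14,0.07]
    - [0,0,-0.01,-0.14,0.07]
    - [0,0,-0.01,-0.14,0.07]
    - [0,0,-0.01,-0.14,0.07]
    - [0,0,-0.01,-0.14,0.07]
    - [0,0,-0.01,-0.14,0.07]
  grip_force: 50

```text
t: 1.0
tool_pos: [0.1909, -0.6472, 0.3164]
tcp_rot: [0.0, -0.701, 0.714, 0.0]
ft_force: [0.1, -0.1, -0.4]
grip_width: 0.0701
grip_force: 0.0
```

```bash
cat >> h.py <<'E'
from scipy.spatial.transform import Rotation as Ro
def rem(p):
    s=r.read_state(); q=s["tcp_rot"]; R=Ro.from_quat([q[1],q[2],q[3],q[0]]).as_matrix()
    print("t",round(s["t"],2),"tcp",s["tool_pos"].round(4),"ya",np.degrees(np.arctan2(R[1,1],R[0,1])).round(2),"zax",R[:,2].round(3),"F",s["ft_force"].round(2),"gw",round(s["grip_width"],4),s["grip_force"])
    print("rem tool",(R.T@(np.array(p)-s["tool_pos"])).round(4),"q",s["joint_pos"].round(2))
E
python3 - <<'E'
from h import *
rem([.529,.187,.30])
for n,u,v,z in (("spice_b",451,143,.085),("spatula handle",596,130,.01),("ramekin",416,387,.04),("mug",338,140,.085),("mill",219,413,.128),("spice_a",268,158,.085)): print(n,atz("top",u/1.5,v/1.5,z).round(3))
E
```

```text
t 1.0 tcp [ 0.1909 -0.6472  0.3164] ya 178.95 zax [-0.     0.001 -1.   ] F [ 0.13 -0.1  -0.36] gw 0.0701 0.0
rem tool [-0.8402 -0.3228  0.0171] q [-1.    0.32  0.16 -0.   -1.41  0.98]
spice_b [ 0.763 -0.135  0.085]
spatula handle [ 0.804 -0.4    0.01 ]
ramekin [ 0.361 -0.066  0.04 ]
mug [0.775 0.053 0.085]
mill [0.336 0.239 0.128]
spice_a [0.748 0.171 0.085]
```

>>> arm_command:
  increments:
    - [-0.03,-0.04,0,0,0.07]
    - [-0.03,-0.04,0,0,0.07]
    - [-0.03,-0.04,0,0,0.07]
    - [-0.03,-0.04,0,0,0.07]
    - [-0.03,-0.04,0,0,0.07]
    - [-0.03,-0.04,0,0,0.07]
    - [-0.03,-0.04,0,0,0.07]
    - [-0.03,-0.04,0,0,0.07]
    - [-0.04,0,0,0,0.07]
    - [-0.04,0,0,0,0.07]

```text
t: 2.0
tool_pos: [0.5193, -0.3333, 0.3147]
tcp_rot: [-0.001, -0.699, 0.715, 0.001]
ft_force: [0.6, 0.2, -0.4]
grip_width: 0.0698
grip_force: 0.0
```

>>> arm_command:
  increments:
    - [-0.04,0,0,0,0.07]
    - [-0.045,0,0,0,0.07]
    - [-0.045,0,0,0,0.07]
    - [-0.045,0,0,0,0.07]
    - [-0.045,0,0,0,0.07]
    - [-0.045,0,0,0,0.07]
    - [-0.045,0,0,0,0.07]
    - [-0.045,0,0,0,0.07]
    - [-0.045,0,0,0,0.07]
    - [-0.04,0,0,0,0.07]

```text
t: 3.0
tool_pos: [0.5285, 0.1068, 0.3164]
tcp_rot: [-0.0, -0.699, 0.715, 0.0]
ft_force: [1.2, 0.0, -0.4]
grip_width: 0.0697
grip_force: 0.0
```

```bash
python3 - <<'E'
from h import *
rem([.529,.187,.30])
E
```

```text
t 3.0 tcp [0.5285 0.1068 0.3164] ya 178.66 zax [-0.  0. -1.] F [ 1.19  0.04 -0.35] gw 0.0697 0.0
rem tool [-0.0802  0.0014  0.0164] q [ 0.56  0.09 -0.14 -0.   -1.35 -0.59]
```

>>> arm_command:
  increments:
    - [-0.04,0,0.0,0,0.07]
    - [-0.04,0,0.01,0,0.07]
    - [0,0.001,0.03,0,0.07]
    - [0,0,0.02,0,0.07]
    - [0,0,0,0,0.07]

```text
t: 3.5
tool_pos: [0.5282, 0.1843, 0.2532]
tcp_rot: [-0.003, -0.699, 0.715, 0.001]
ft_force: [-0.0, -0.0, 0.1]
grip_width: 0.0698
grip_force: 0.0
```

```bash
python3 - <<'E'
from h import *
rem([.529,.187,.187])
snap("side","s1.png",(200,150,330,300),4)
E
```

```text
t 3.5 tcp [0.5282 0.1843 0.2532] ya 178.65 zax [-0.005 -0.003 -1.   ] F [-0.04 -0.03  0.08] gw 0.0698 0.0
rem tool [-0.0029 -0.0011  0.0662] q [ 0.68  0.16 -0.2  -0.   -1.22 -0.71]
```

View pics/s1.png

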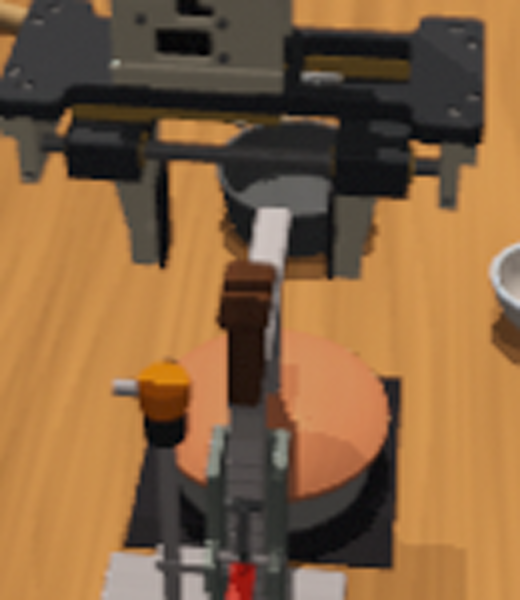

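>>> arm_command:
  increments:
    - [-0.002,0,0.02,0,0.07]
    - [0,0,0.02,0,0.07]
    - [0,0,0.02,0,0.07]
    - [0,0,0.006,0,0.07]
    - [0,0,0,0,0.01]
    - [0,0,0,0,0.0]
    - [0,0,0,0,0.0]
    - [0,0,0,0,0.0]
    - [0,0,0,0,0.0]
    - [0,0,0,0,0.0]
  grip_force: 50

```text
t: 4.55
tool_pos: [0.5301, 0.1868, 0.1909]
tcp_rot: [0.0, -0.699, 0.716, -0.0]
ft_force: [-0.1, 0.2, 0.3]
grip_width: 0.0276
grip_force: 0.2
```

```bash
python3 - <<'E'
from h import *
rem([.529,.187,.187])
E
```

```text
t 4.55 tcp [0.5301 0.1868 0.1909] ya 178.63 zax [ 0.  0. -1.] F [-0.07  0.23  0.33] gw 0.0276 0.18042475450783968
rem tool [-0.0002  0.0011  0.0039] q [ 0.69  0.2  -0.29  0.   -1.08 -0.71]
```

>>> arm_command:
  increments:
    - [0,0,0.001,0,0.0]
    - [0,0,0,0,0.0]
    - [0,0,0,0,0.0]
    - [0,0,0,0,0.0]
    - [0,0,0,0,0.0]

```text
t: 5.05
tool_pos: [0.5282, 0.1867, 0.1883]
tcp_rot: [-0.001, -0.698, 0.716, 0.001]
ft_force: [-4.8, 2.6, -1.8]
grip_width: 0.0232
grip_force: 50.0
```

>>> arm_command:
  increments:
    - [0,0,0,0,0.0]
    - [0,0,0,0,0.0]
    - [0,0,0,0,0.0]

```text
t: 5.35
tool_pos: [0.5282, 0.1867, 0.1884]
tcp_rot: [-0.001, -0.698, 0.716, 0.001]
ft_force: [-5.0, 2.9, -2.9]
grip_width: 0.0231
grip_force: 50.0
```

```bash
python3 - <<'E'
from h import *
rem([.529,.187,.187])
snap("side","s2.png",(205,150,305,280),5)
E
```

```text
t 5.35 tcp [0.5282 0.1867 0.1884] ya 178.6 zax [-0.004 -0.    -1.   ] F [-5.05  2.91 -2.93] gw 0.0231 49.98954713344574
rem tool [-0.0003 -0.0008  0.0014] q [ 0.69  0.2  -0.3  -0.   -1.08 -0.71]
```

View pics/s2.png

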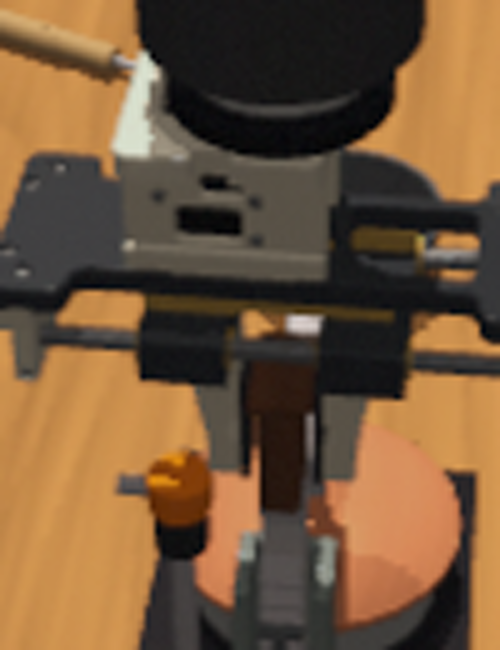

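>>> arm_command:
  increments:
    - [0,0,0,0,0.05]
    - [0,0,0,0,0.05]
    - [0,0,0,0,0.05]
    - [0,0,0.004,0,0.05]
    - [0,0,0.004,0,0.05]
    - [0,0,0,0,0.05]
    - [0,0,0,0,0.05]

```text
t: 6.1
tool_pos: [0.53, 0.1866, 0.1814]
tcp_rot: [-0.0, -0.699, 0.716, -0.0]
ft_force: [0.9, -0.1, 0.2]
grip_width: 0.05
grip_force: 0.0
```

```bash
python3 - <<'E'
from h import *
rem([.529,.187,.181])
E
```

```text
t 6.1 tcp [0.53   0.1866 0.1814] ya 178.62 zax [-0. -0. -1.] F [ 0.86 -0.13  0.21] gw 0.05 0.0
rem tool [-0.0004  0.001   0.0004] q [ 0.69  0.21 -0.31  0.   -1.06 -0.71]
```

>>> arm_command:
  increments:
    - [0,0,0,0,0.01]
    - [0,0,0,0,0.0]
    - [0,0,0,0,0.0]
    - [0,0,0,0,0.0]
    - [0,0,0,0,0.0]
    - [0,0,0,0,0.0]
    - [0,0,0,0,0.0]
    - [0,0,0,0,0.0]

```text
t: 6.9
tool_pos: [0.5283, 0.1867, 0.1814]
tcp_rot: [-0.001, -0.699, 0.716, 0.001]
ft_force: [-9.0, 3.0, 4.6]
grip_width: 0.0237
grip_force: 50.0
```

>>> arm_command:
  increments:
    - [0,0.002,0,0,0.0]
    - [0,0,0,0,0.0]
    - [0,0,-0.002,0,0.0]
    - [0,0,-0.002,0,0.0]
    - [0,0,-0.002,0,0.0]
    - [0,0,-0.002,0,0.0]
    - [0,0,-0.002,0,0.0]
    - [0,0,-0.002,0,0.0]
    - [0,0,0,0,0.0]
  grip_force: 60

```text
t: 7.8
tool_pos: [0.5282, 0.1867, 0.1929]
tcp_rot: [-0.0, -0.698, 0.716, 0.0]
ft_force: [2.8, -0.9, -4.0]
grip_width: 0.0231
grip_force: 60.0
```

```bash
python3 - <<'E'
from h import *
rem([.529,.187,.181])
snap("side","s3.png",(195,140,305,280),4)
E
```

```text
t 7.8 tcp [0.5282 0.1867 0.1929] ya 178.61 zax [-0.001 -0.    -1.   ] F [ 2.79 -0.88 -4.02] gw 0.0231 59.981850385665894
rem tool [-0.0003 -0.0008  0.0119] q [ 0.69  0.2  -0.29 -0.   -1.08 -0.71]
```

View pics/s3.png

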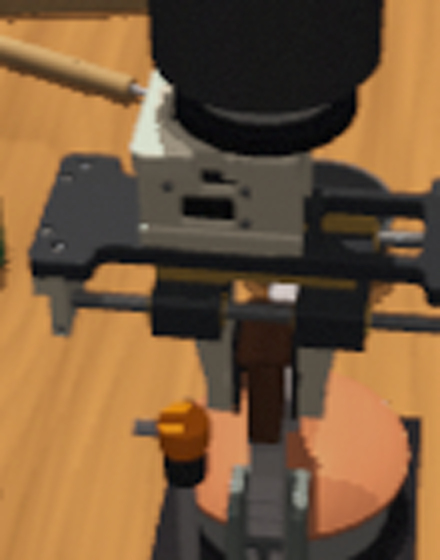

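>>> arm_command:
  increments:
    - [0,0,-0.003,0,0.0]
    - [0,0,-0.003,0,0.0]
    - [0,0,-0.003,0,0.0]
    - [0,0,-0.003,0,0.0]
    - [0,0,0,0,0.0]
    - [0,0,0,0,0.0]

```text
t: 8.45
tool_pos: [0.5282, 0.1868, 0.2057]
tcp_rot: [0.0, -0.699, 0.716, -0.0]
ft_force: [3.1, -0.2, -4.0]
grip_width: 0.0232
grip_force: 60.0
```

```bash
python3 - <<'E'
from h import *
rem([.529,.187,.181])
c=snap("side","s4.png",(195,140,305,280),4)
a=cv2.imread("pics/raw_s3.png"); b=cv2.imread("pics/raw_s4.png")
c2=cv2.imread("pics/raw_s2.png")
s=[cv2.resize(x[195:270,225:285],None,fx=4.4,fy=6,interpolation=cv2.INTER_CUBIC) for x in (c2,a,b)]
cv2.imwrite("pics/cmp.png",np.hstack(s))
E
```

```text
t 8.45 tcp [0.5282 0.1868 0.2057] ya 178.62 zax [ 0.  0. -1.] F [ 3.11 -0.21 -4.02] gw 0.0232 59.98652994632721
rem tool [-0.0002 -0.0008  0.0247] q [ 0.69  0.19 -0.28  0.   -1.11 -0.71]
```

View pics/cmp.png

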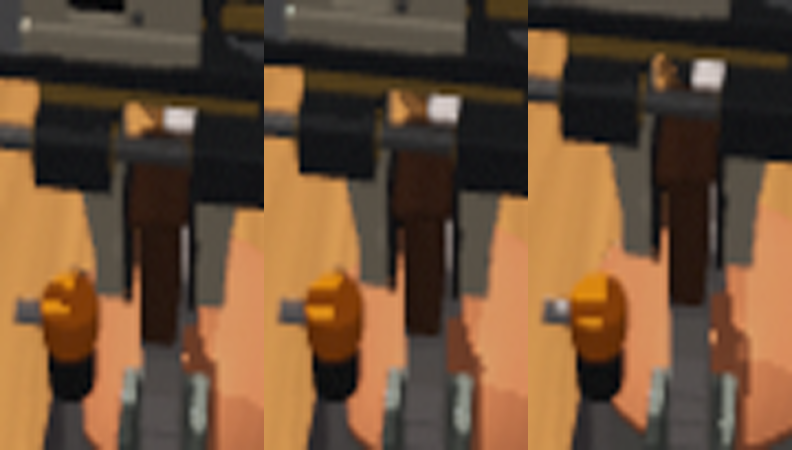

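>>> arm_command:
  increments:
    - [0,0,-0.003,0,0.0]
    - [0,0,-0.003,0,0.0]
    - [0,0,-0.003,0,0.0]
    - [0,0,-0.003,0,0.0]
    - [0,0,-0.003,0,0.0]
    - [0,0,-0.003,0,0.0]
    - [0,0,-0.003,0,0.0]
    - [0,0,-0.003,0,0.0]
    - [0,0,-0.003,0,0.0]
    - [0,0,0,0,0.0]

```text
t: 9.5
tool_pos: [0.5282, 0.1867, 0.232]
tcp_rot: [-0.0, -0.699, 0.716, 0.0]
ft_force: [6.6, 0.9, -8.6]
grip_width: 0.0227
grip_force: 60.0
```

>>> arm_command:
  increments:
    - [0,0,-0.002,0,0.0]
    - [0,0,-0.002,0,0.0]
    - [0,0,0,0,0.0]

```text
t: 9.8
tool_pos: [0.5281, 0.1867, 0.2353]
tcp_rot: [-0.0, -0.698, 0.716, 0.0]
ft_force: [7.9, -0.3, -12.0]
grip_width: 0.0232
grip_force: 60.0
```

>>> arm_command:
  increments:
    - [0,0,-0.002,0,0.0]
    - [0,0,-0.002,0,0.0]
    - [0,0,0,0,0.0]

```text
t: 10.1
tool_pos: [0.5282, 0.1867, 0.2402]
tcp_rot: [-0.0, -0.699, 0.716, -0.0]
ft_force: [5.3, -0.1, -5.3]
grip_width: 0.0227
grip_force: 60.0
```

>>> arm_command:
  increments:
    - [0,0,-0.002,0,0.0]
    - [0,0,-0.002,0,0.0]
    - [0,0,0,0,0.0]

```text
t: 10.4
tool_pos: [0.5281, 0.1867, 0.2437]
tcp_rot: [-0.0, -0.698, 0.716, 0.0]
ft_force: [7.1, -0.4, -9.8]
grip_width: 0.0228
grip_force: 60.0
```

>>> arm_command:
  increments:
    - [0,0,-0.002,0,0.0]
    - [0,0,-0.002,0,0.0]
    - [0,0,0,0,0.0]
    - [0,0,0,0,0.0]

```text
t: 10.8
tool_pos: [0.5281, 0.1867, 0.2472]
tcp_rot: [-0.0, -0.698, 0.716, 0.0]
ft_force: [9.2, 0.5, -13.1]
grip_width: 0.0232
grip_force: 60.0
```

>>> arm_command:
  increments:
    - [0,0,-0.002,0,0.0]
    - [0,0,-0.002,0,0.0]
    - [0,0,0,0,0.0]
    - [0,0,0,0,0.0]

```text
t: 11.2
tool_pos: [0.5282, 0.1867, 0.2524]
tcp_rot: [0.0, -0.699, 0.716, -0.0]
ft_force: [5.2, -1.0, -4.5]
grip_width: 0.023
grip_force: 60.0
```

>>> arm_command:
  increments:
    - [0,0,-0.002,0,0.0]
    - [0,0,-0.002,0,0.0]
    - [0,0,0,0,0.0]
    - [0,0,0,0,0.0]

```text
t: 11.6
tool_pos: [0.5281, 0.1867, 0.2557]
tcp_rot: [-0.0, -0.698, 0.716, 0.0]
ft_force: [7.3, 0.2, -9.8]
grip_width: 0.0228
grip_force: 60.0
```

>>> arm_command:
  increments:
    - [0,0,-0.002,0,0.0]
    - [0,0,-0.002,0,0.0]
    - [0,0,0,0,0.0]
    - [0,0,0,0,0.0]

```text
t: 12.0
tool_pos: [0.5281, 0.1867, 0.2591]
tcp_rot: [-0.0, -0.698, 0.716, 0.0]
ft_force: [8.9, -0.2, -13.2]
grip_width: 0.023
grip_force: 60.0
```

>>> arm_command:
  increments:
    - [0,0,-0.002,0,0.0]
    - [0,0,-0.002,0,0.0]
    - [0,0,0,0,0.0]
    - [0,0,0,0,0.0]

```text
t: 12.4
tool_pos: [0.5282, 0.1867, 0.2643]
tcp_rot: [0.0, -0.699, 0.716, -0.0]
ft_force: [5.5, -0.6, -4.6]
grip_width: 0.023
grip_force: 60.0
```

>>> arm_command:
  increments:
    - [0,0,-0.002,0,0.0]
    - [0,0,-0.002,0,0.0]
    - [0,0,0,0,0.0]
    - [0,0,0,0,0.0]

```text
t: 12.8
tool_pos: [0.5281, 0.1867, 0.2676]
tcp_rot: [-0.0, -0.698, 0.716, 0.0]
ft_force: [7.0, -1.0, -10.6]
grip_width: 0.0232
grip_force: 60.0
```

>>> arm_command:
  increments:
    - [0,0,-0.002,0,0.0]
    - [0,0,-0.002,0,0.0]
    - [0,0,0,0,0.0]
    - [0,0,0,0,0.0]

```text
t: 13.2
tool_pos: [0.5281, 0.1867, 0.271]
tcp_rot: [-0.001, -0.698, 0.716, 0.0]
ft_force: [9.0, 0.9, -14.0]
grip_width: 0.023
grip_force: 60.0
```

>>> arm_command:
  increments:
    - [0,0,-0.002,0,0.0]
    - [0,0,-0.001,0,0.0]
    - [0,0,0,0,0.0]
    - [0,0,0,0,0.0]

```text
t: 13.6
tool_pos: [0.5281, 0.1868, 0.2748]
tcp_rot: [-0.0, -0.699, 0.716, 0.0]
ft_force: [7.6, -0.1, -8.8]
grip_width: 0.0229
grip_force: 60.0
```

>>> arm_command:
  increments:
    - [0,0,-0.001,0,0.0]
    - [0,0,0,0,0.0]
    - [0,0,0,0,0.0]

```text
t: 13.9
tool_pos: [0.5282, 0.1868, 0.2764]
tcp_rot: [0.0, -0.699, 0.716, -0.0]
ft_force: [6.1, 0.2, -5.1]
grip_width: 0.0229
grip_force: 60.0
```

>>> arm_command:
  increments:
    - [0,0,-0.001,0,0.0]
    - [0,0,0,0,0.0]
    - [0,0,0,0,0.0]

```text
t: 14.2
tool_pos: [0.5282, 0.1867, 0.2776]
tcp_rot: [0.0, -0.699, 0.716, -0.0]
ft_force: [4.8, -0.4, -3.7]
grip_width: 0.0229
grip_force: 60.0
```

>>> arm_command:
  increments:
    - [0,0,-0.002,0,0.0]
    - [0,0,0,0,0.0]
    - [0,0,0,0,0.0]

```text
t: 14.5
tool_pos: [0.5282, 0.1867, 0.2795]
tcp_rot: [0.0, -0.699, 0.716, -0.0]
ft_force: [5.6, -0.1, -5.2]
grip_width: 0.023
grip_force: 60.0
```

>>> arm_command:
  increments:
    - [0,0,-0.002,0,0.0]
    - [0,0,0,0,0.0]
    - [0,0,0,0,0.0]

```text
t: 14.8
tool_pos: [0.5281, 0.1867, 0.2813]
tcp_rot: [0.0, -0.699, 0.716, -0.0]
ft_force: [5.5, 0.3, -5.1]
grip_width: 0.0232
grip_force: 60.0
```

>>> arm_command:
  increments:
    - [0,0,-0.002,0,0.0]
    - [0,0,0,0,0.0]
    - [0,0,0,0,0.0]

```text
t: 15.1
tool_pos: [0.5281, 0.1868, 0.2831]
tcp_rot: [-0.0, -0.699, 0.716, 0.0]
ft_force: [7.0, 0.1, -7.8]
grip_width: 0.0231
grip_force: 60.0
```

>>> arm_command:
  increments:
    - [0,0,-0.002,0,0.0]
    - [0,0,0,0,0.0]
    - [0,0,0,0,0.0]

```text
t: 15.4
tool_pos: [0.5281, 0.1868, 0.2847]
tcp_rot: [-0.0, -0.699, 0.716, 0.0]
ft_force: [7.9, -0.5, -9.3]
grip_width: 0.0232
grip_force: 60.0
```

>>> arm_command:
  increments:
    - [0,0,-0.001,0,0.0]
    - [0,0,0,0,0.0]
    - [0,0,0,0,0.0]

```text
t: 15.7
tool_pos: [0.5281, 0.1867, 0.2856]
tcp_rot: [-0.0, -0.698, 0.716, 0.0]
ft_force: [7.6, -0.5, -9.0]
grip_width: 0.0229
grip_force: 60.0
```

>>> arm_command:
  increments:
    - [0,0,-0.001,0,0.0]
    - [0,0,0,0,0.0]
    - [0,0,0,0,0.0]

```text
t: 16.0
tool_pos: [0.5281, 0.1867, 0.2865]
tcp_rot: [-0.0, -0.698, 0.716, 0.0]
ft_force: [8.7, 0.1, -10.8]
grip_width: 0.0231
grip_force: 60.0
```

>>> arm_command:
  increments:
    - [0,0,-0.001,0,0.0]
    - [0,0,0,0,0.0]
    - [0,0,0,0,0.0]

```text
t: 16.3
tool_pos: [0.5281, 0.1867, 0.2873]
tcp_rot: [-0.0, -0.698, 0.716, 0.0]
ft_force: [8.8, -0.1, -11.1]
grip_width: 0.0233
grip_force: 60.0
```

>>> arm_command:
  increments:
    - [0,0,-0.001,0,0.0]
    - [0,0,0,0,0.0]
    - [0,0,0,0,0.0]

```text
t: 16.6
tool_pos: [0.5281, 0.1867, 0.2882]
tcp_rot: [-0.0, -0.698, 0.716, 0.0]
ft_force: [9.1, -1.0, -11.8]
grip_width: 0.0229
grip_force: 60.0
```

>>> arm_command:
  increments:
    - [0,0,-0.001,0,0.0]
    - [0,0,0,0,0.0]
    - [0,0,0,0,0.0]

```text
t: 16.9
tool_pos: [0.5281, 0.1867, 0.289]
tcp_rot: [-0.001, -0.698, 0.716, 0.0]
ft_force: [10.5, -0.2, -13.1]
grip_width: 0.0226
grip_force: 60.0
```

>>> arm_command:
  increments:
    - [0,0,-0.001,0,0.0]
    - [0,0,0,0,0.0]
    - [0,0,0,0,0.0]

```text
t: 17.2
tool_pos: [0.5281, 0.1867, 0.2899]
tcp_rot: [-0.001, -0.698, 0.716, 0.0]
ft_force: [9.8, -0.6, -13.4]
grip_width: 0.0229
grip_force: 60.0
```

>>> arm_command:
  increments:
    - [0,0,-0.001,0,0.0]
    - [0,0,0,0,0.0]
    - [0,0,0,0,0.0]

```text
t: 17.5
tool_pos: [0.5281, 0.1867, 0.2907]
tcp_rot: [-0.001, -0.698, 0.716, 0.0]
ft_force: [9.6, -0.8, -14.4]
grip_width: 0.0227
grip_force: 60.0
```

```bash
python3 - <<'E'
from h import *
rem([.529,.187,.181])
snap("side","s5.png")
for f in("s2","s4","s5"):
    g=cv2.imread("pics/raw_%s.png"%f).mean(2)
    print(f,[int(x) for x in g[180:262,259:262].mean(1)])
ya=np.array([.5294,.187,0])
for h in (.008,.012,.025,.09,.095,.1,.105,.11): print(h,proj("side",ya+[0,.018,.167+h])[1].round(1))
E
```

```text
t 17.5 tcp [0.5281 0.1867 0.2907] ya 178.6 zax [-0.001 -0.001 -1.   ] F [  9.64  -0.83 -14.4 ] gw 0.0227 59.98344898223877
rem tool [-0.0003 -0.0011  0.1097] q [ 0.69  0.13 -0.14 -0.   -1.3  -0.71]
s2 [12, 31, 96, 86, 79, 80, 79, 79, 80, 79, 80, 80, 79, 79, 80, 79, 80, 79, 80, 79, 94, 99, 84, 80, 80, 78, 38, 19, 19, 19, 33, 51, 61, 82, 85, 97, 56, 33, 47, 54, 51, 39, 31, 29, 30, 29, 29, 29, 29, 29, 29, 27, 24, 24, 25, 25, 23, 25, 24, 24, 24, 25, 25, 25, 24, 23, 25, 24, 24, 24, 24, 23, 46, 64, 67, 72, 73, 73, 73, 73, 74, 80]
s4 [80, 80, 80, 80, 81, 80, 80, 80, 80, 80, 80, 80, 102, 93, 82, 80, 81, 70, 34, 18, 18, 20, 39, 53, 48, 33, 28, 28, 31, 31, 45, 51, 53, 41, 33, 29, 30, 29, 28, 28, 29, 29, 29, 28, 27, 23, 24, 23, 25, 24, 25, 24, 24, 25, 24, 24, 24, 25, 24, 24, 24, 24, 24, 24, 24, 29, 62, 65, 73, 73, 73, 73, 74, 74, 76, 80, 81, 81, 81, 81, 76, 76]
s5 [27, 26, 27, 26, 25, 25, 19, 23, 23, 23, 22, 22, 21, 23, 23, 23, 22, 22, 23, 22, 22, 23, 22, 22, 23, 20, 23, 23, 22, 21, 57, 62, 61, 68, 70, 69, 69, 70, 69, 69, 71, 76, 78, 77, 78, 77, 77, 67, 75, 77, 77, 77, 67, 75, 78, 77, 77, 68, 75, 77, 76, 76, 68, 75, 77, 77, 72, 72, 76, 76, 76, 68, 75, 77, 76, 74, 70, 75, 76, 76, 68, 75]
0.008 253.4
0.012 251.9
0.025 246.8
0.09 220.0
0.095 217.8
0.1 215.6
0.105 213.4
0.11 211.2
```

>>> arm_command:
  increments:
    - [0,0,0.001,0,0.0]
    - [0,0,0.001,0,0.0]
    - [0,0,0.001,0,0.0]
    - [0,0,0,0,0.0]
    - [0,0,0,0,0.0]

```text
t: 18.05
tool_pos: [0.5281, 0.1867, 0.288]
tcp_rot: [-0.001, -0.698, 0.716, 0.0]
ft_force: [9.6, 0.2, -12.1]
grip_width: 0.0231
grip_force: 60.0
```

>>> arm_command:
  increments:
    - [0,0,0.001,0,0.0]
    - [0,0,0.001,0,0.0]
    - [0,0,0,0,0.0]
    - [0,0,0,0,0.0]

```text
t: 18.45
tool_pos: [0.5281, 0.1867, 0.2864]
tcp_rot: [-0.0, -0.698, 0.716, 0.0]
ft_force: [8.4, -0.3, -11.3]
grip_width: 0.0233
grip_force: 60.0
```

>>> arm_command:
  increments:
    - [0,0,0.001,0,0.0]
    - [0,0,0.001,0,0.0]
    - [0,0,0,0,0.0]
    - [0,0,0,0,0.0]

```text
t: 18.85
tool_pos: [0.5281, 0.1867, 0.2847]
tcp_rot: [-0.0, -0.699, 0.716, 0.0]
ft_force: [8.1, -0.7, -10.0]
grip_width: 0.023
grip_force: 60.0
```

>>> arm_command:
  increments:
    - [0,0,0.001,0,0.0]
    - [0,0,0.001,0,0.0]
    - [0,0,0.001,0,0.0]
    - [0,0,0,0,0.0]
    - [0,0,0,0,0.0]

```text
t: 19.35
tool_pos: [0.5281, 0.1867, 0.2821]
tcp_rot: [-0.0, -0.699, 0.716, 0.0]
ft_force: [6.3, 0.7, -7.4]
grip_width: 0.0232
grip_force: 60.0
```

>>> arm_command:
  increments:
    - [0,0,0.001,0,0.0]
    - [0,0,0.001,0,0.0]
    - [0,0,0.001,0,0.0]
    - [0,0,0,0,0.0]
    - [0,0,0,0,0.0]

```text
t: 19.85
tool_pos: [0.5282, 0.1867, 0.2794]
tcp_rot: [0.0, -0.699, 0.716, -0.0]
ft_force: [6.0, 0.3, -6.4]
grip_width: 0.0229
grip_force: 60.0
```

>>> arm_command:
  increments:
    - [0,0,0.001,0,0.0]
    - [0,0,0.001,0,0.0]
    - [0,0,0.001,0,0.0]
    - [0,0,0,0,0.0]
    - [0,0,0,0,0.0]

```text
t: 20.35
tool_pos: [0.5283, 0.1868, 0.2774]
tcp_rot: [0.001, -0.699, 0.715, -0.0]
ft_force: [2.1, -0.9, 3.6]
grip_width: 0.0229
grip_force: 60.0
```

>>> arm_command:
  increments:
    - [0,0,0.001,0,0.0]
    - [0,0,0.001,0,0.0]
    - [0,0,0,0,0.0]
    - [0,0,0,0,0.0]

```text
t: 20.75
tool_pos: [0.5284, 0.1868, 0.2771]
tcp_rot: [0.001, -0.699, 0.715, -0.001]
ft_force: [-2.6, -0.9, 13.5]
grip_width: 0.0231
grip_force: 60.0
```

>>> arm_command:
  increments:
    - [0,0,-0.002,0,0.0]
    - [0,0,-0.002,0,0.0]
    - [0,0,-0.002,0,0.0]
    - [0,0,-0.002,0,0.0]
    - [0,0,-0.002,0,0.0]
    - [0,0,-0.002,0,0.0]
    - [0,0,-0.001,0,0.0]
    - [0,0,0,0,0.0]

```text
t: 21.55
tool_pos: [0.528, 0.1867, 0.2856]
tcp_rot: [-0.001, -0.698, 0.716, 0.0]
ft_force: [9.7, -1.1, -9.8]
grip_width: 0.0229
grip_force: 60.0
```

>>> arm_command:
  increments:
    - [0,0,-0.002,0,0.0]
    - [0,0,0,0,0.0]
    - [0,0,0,0,0.0]

```text
t: 21.85
tool_pos: [0.528, 0.1867, 0.2873]
tcp_rot: [-0.001, -0.698, 0.716, 0.0]
ft_force: [9.7, -0.1, -11.3]
grip_width: 0.023
grip_force: 60.0
```

>>> arm_command:
  increments:
    - [0,0,-0.001,0,0.0]
    - [0,0,0,0,0.0]
    - [0,0,0,0,0.0]

```text
t: 22.15
tool_pos: [0.528, 0.1867, 0.2881]
tcp_rot: [-0.001, -0.698, 0.716, 0.0]
ft_force: [10.4, -0.3, -11.2]
grip_width: 0.0229
grip_force: 60.0
```

>>> arm_command:
  increments:
    - [0,0,-0.001,0,0.0]
    - [0,0,0,0,0.0]
    - [0,0,0,0,0.0]

```text
t: 22.45
tool_pos: [0.528, 0.1867, 0.289]
tcp_rot: [-0.001, -0.698, 0.716, 0.0]
ft_force: [9.4, -0.5, -12.4]
grip_width: 0.0231
grip_force: 60.0
```

>>> arm_command:
  increments:
    - [0,0,-0.001,0,0.0]
    - [0,0,-0.001,0,0.0]
    - [0,0,0,0,0.0]
    - [0,0,0,0,0.0]

```text
t: 22.85
tool_pos: [0.528, 0.1867, 0.2906]
tcp_rot: [-0.001, -0.698, 0.716, 0.001]
ft_force: [11.3, -0.0, -14.7]
grip_width: 0.0233
grip_force: 60.0
```

>>> arm_command:
  increments:
    - [0,0,-0.001,0,0.0]
    - [0,0,-0.001,0,0.0]
    - [0,0,0,0,0.0]
    - [0,0,0,0,0.0]

```text
t: 23.25
tool_pos: [0.528, 0.1867, 0.2924]
tcp_rot: [-0.001, -0.698, 0.716, 0.001]
ft_force: [11.4, -1.2, -15.3]
grip_width: 0.023
grip_force: 60.0
```

>>> arm_command:
  increments:
    - [0,0,0.001,0,0.0]
    - [0,0,0.001,0,0.0]
    - [0,0,0.001,0,0.0]
    - [0,0,0.001,0,0.0]
    - [0,0,0,0,0.0]
    - [0,0,0,0,0.0]

```text
t: 23.85
tool_pos: [0.528, 0.1867, 0.2889]
tcp_rot: [-0.001, -0.698, 0.716, 0.0]
ft_force: [10.4, -0.8, -12.3]
grip_width: 0.0228
grip_force: 60.0
```

```bash
python3 - <<'E'
from h import *
rem([.528,.187,.2777])
E
```

```text
t 23.85 tcp [0.528  0.1867 0.2889] ya 178.59 zax [-0.002 -0.001 -1.   ] F [ 10.37  -0.78 -12.31] gw 0.0228 59.98497426509857
rem tool [-0.0003 -0.      0.0112] q [ 0.69  0.14 -0.14 -0.   -1.29 -0.71]
```

Not re-caught up here, so lower onto the notch at 0.2777 and open.

>>> arm_command:
  increments:
    - [0,0,0.002,0,0.0]
    - [0,0,0.002,0,0.0]
    - [0,0,0.002,0,0.0]
    - [0,0,0.002,0,0.0]
    - [0,0,0.001,0,0.0]
    - [0,0,0.001,0,0.0]
    - [0,0,0.001,0,0.0]
    - [0,0,0.001,0,0.0]
    - [0,0,0,0,0.0]

```text
t: 24.75
tool_pos: [0.5281, 0.1867, 0.2783]
tcp_rot: [-0.0, -0.698, 0.716, 0.0]
ft_force: [6.4, 0.3, -5.9]
grip_width: 0.0231
grip_force: 60.0
```

>>> arm_command:
  increments:
    - [0,0,0,0,0.03]
    - [0,0,0,0,0.06]
    - [0,0,0,0,0.07]
    - [0,0,0,0,0.07]
    - [0,0,-0.01,0,0.07]
    - [0,0,-0.02,0,0.07]
    - [0,0,-0.03,0,0.07]
    - [0,0,-0.01,0,0.07]
    - [0,0,0,0,0.07]

```text
t: 25.65
tool_pos: [0.5287, 0.1871, 0.352]
tcp_rot: [0.002, -0.699, 0.716, -0.0]
ft_force: [-0.0, 0.6, 0.3]
grip_width: 0.0701
grip_force: 0.0
```

```bash
python3 - <<'E'
from h import *
rem([.528,.187,.2777])
snap("side","s6.png")
g=cv2.imread("pics/raw_s6.png").mean(2)
for c in (257,260,263): print([int(x) for x in g[195:225,c]])
E
```

```text
t 25.65 tcp [0.5287 0.1871 0.352 ] ya 178.63 zax [ 0.003  0.002 -1.   ] F [-0.04  0.63  0.28] gw 0.0701 0.0
rem tool [0.0003 0.0009 0.0743] q [ 0.69  0.11 -0.03  0.   -1.42 -0.71]
[22, 19, 19, 20, 19, 20, 20, 20, 19, 20, 20, 20, 21, 18, 18, 20, 17, 19, 20, 19, 41, 57, 58, 64, 65, 79, 82, 82, 82, 82]
[24, 22, 22, 19, 22, 24, 24, 22, 22, 21, 23, 20, 20, 21, 23, 21, 21, 22, 22, 22, 27, 56, 60, 58, 65, 67, 68, 67, 68, 68]
[24, 23, 23, 25, 23, 22, 22, 21, 20, 21, 22, 23, 20, 20, 21, 23, 19, 22, 22, 19, 22, 55, 59, 57, 65, 67, 65, 66, 67, 67]
```

>>> arm_command:
  increments:
    - [0.045,-0.004,-0.005,0,0.05]
    - [0.045,-0.004,0,0,0.05]
    - [0.045,-0.004,0,0,0.05]
    - [0.045,-0.004,0,0,0.05]
    - [0.045,-0.004,0,0,0.05]
    - [0.045,-0.004,0,0,0.05]
    - [0.045,-0.004,0,0,0.05]
    - [0.045,-0.004,0,0,0.05]
    - [0.045,-0.004,0,0,0.05]
    - [0.045,-0.004,0,0,0.05]

```text
t: 26.7
tool_pos: [0.5565, -0.2657, 0.3531]
tcp_rot: [-0.0, -0.699, 0.716, 0.001]
ft_force: [0.6, -0.1, 0.2]
grip_width: 0.0501
grip_force: 0.0
```

>>> arm_command:
  increments:
    - [0.03,0,0.03,-0.1,0.05]
    - [0,0,0.04,-0.1,0.05]
    - [0,0,0.04,-0.107,0.05]
    - [0,0,0.04,0,0.05]
    - [0,0,0.04,0,0.05]
    - [0,0,0,0,0.05]
    - [0,0,0,0,0.05]

```text
t: 27.4
tool_pos: [0.5561, -0.2942, 0.1643]
tcp_rot: [0.001, 0.8, -0.6, -0.001]
ft_force: [0.1, 0.5, 1.0]
grip_width: 0.0496
grip_force: 0.0
```

```bash
python3 - <<'E'
from h import *
rem([.569,-.311,.02])
E
```

```text
t 27.4 tcp [ 0.5561 -0.2942  0.1643] ya -163.77 zax [-0.002 -0.    -1.   ] F [0.12 0.53 0.97] gw 0.0496 0.0
rem tool [ 0.0198 -0.008   0.1443] q [-0.18  0.33 -0.18  0.   -1.06  0.46]
```

>>> arm_command:
  increments:
    - [0.02,-0.008,0.02,0,0.05]
    - [0,0,0.04,0,0.05]
    - [0,0,0.04,0,0.05]
    - [0,0,0.03,0,0.05]
    - [0,0,0.014,0,0.05]
    - [0,0,0,0,0.05]
    - [0,0,0,0,0.05]
  grip_force: 25

```text
t: 28.1
tool_pos: [0.5715, -0.3116, 0.0228]
tcp_rot: [-0.0, 0.8, -0.6, 0.001]
ft_force: [0.3, 0.4, 0.1]
grip_width: 0.0501
grip_force: 0.0
```

```bash
python3 - <<'E'
from h import *
rem([.569,-.311,.02])
E
```

```text
t 28.1 tcp [ 0.5715 -0.3116  0.0228] ya -163.74 zax [ 0.003 -0.001 -1.   ] F [0.35 0.36 0.14] gw 0.0501 0.0
rem tool [-0.0012  0.0022  0.0028] q [-0.2   0.5  -0.27  0.   -0.79  0.48]
```

>>> arm_command:
  increments:
    - [0,0,0,0,0.02]
    - [0,0,0,0,0.01]
    - [0,0,0,0,0.0]
    - [0,0,0,0,0.0]
    - [0,0,0,0,0.0]
    - [0,0,0,0,0.0]

```text
t: 28.7
tool_pos: [0.5699, -0.3111, 0.0208]
tcp_rot: [-0.0, 0.8, -0.6, 0.0]
ft_force: [-0.7, 0.4, 1.1]
grip_width: 0.0175
grip_force: 25.0
```

```bash
python3 - <<'E'
from h import *
rem([.569,-.311,.02])
E
```

```text
t 28.7 tcp [ 0.5699 -0.3111  0.0208] ya -163.78 zax [ 0. -0. -1.] F [-0.73  0.41  1.13] gw 0.0175 25.00036060810089
rem tool [-0.0004  0.0008  0.0008] q [-0.2   0.51 -0.28  0.   -0.79  0.48]
```

>>> arm_command:
  increments:
    - [-0.006,-0.0018,0,0,0.0]
    - [-0.0115,-0.0034,0,0,0.0]
    - [-0.0115,-0.0034,0,0,0.0]
    - [-0.0115,-0.0034,0,0,0.0]
    - [-0.0115,-0.0034,0,0,0.0]
    - [-0.0115,-0.0034,0,0,0.0]
    - [-0.0115,-0.0034,0,0,0.0]
    - [-0.0115,-0.0034,0,0,0.0]
    - [-0.0115,-0.0034,0,0,0.0]
    - [-0.0115,-0.0034,0,0,0.0]

```text
t: 29.7
tool_pos: [0.5703, -0.1959, 0.0208]
tcp_rot: [0.0, 0.8, -0.6, 0.0]
ft_force: [0.1, -5.3, 2.7]
grip_width: 0.0179
grip_force: 25.0
```

>>> arm_command:
  increments:
    - [-0.0115,-0.0034,0,0,0.0]
    - [-0.0115,-0.0034,0,0,0.0]
    - [-0.0115,-0.0034,0,0,0.0]
    - [-0.0115,-0.0034,0,0,0.0]
    - [-0.0115,-0.0034,0,0,0.0]
    - [-0.0115,-0.0034,0,0,0.0]
    - [-0.0115,-0.0034,0,0,0.0]
    - [-0.0115,-0.0034,0,0,0.0]
    - [-0.006,-0.0018,0,0,0.0]
    - [0,0,0,0,0.0]

```text
t: 30.7
tool_pos: [0.5701, -0.0931, 0.0203]
tcp_rot: [-0.0, 0.8, -0.6, -0.001]
ft_force: [-1.1, 3.9, 0.6]
grip_width: 0.0177
grip_force: 25.0
```

```bash
python3 - <<'E'
from h import *
rem([.5704,-.0821,.0208])
snap("top","t1.png",(170,130,330,250),5)
E
```

```text
t 30.7 tcp [ 0.5701 -0.0931  0.0203] ya -163.74 zax [-0.001  0.001 -1.   ] F [-1.13  3.85  0.59] gw 0.0177 25.001849234104156
rem tool [-0.0105 -0.0034 -0.0005] q [ 0.18  0.41 -0.44 -0.   -0.71  0.11]
```

View pics/t1.png

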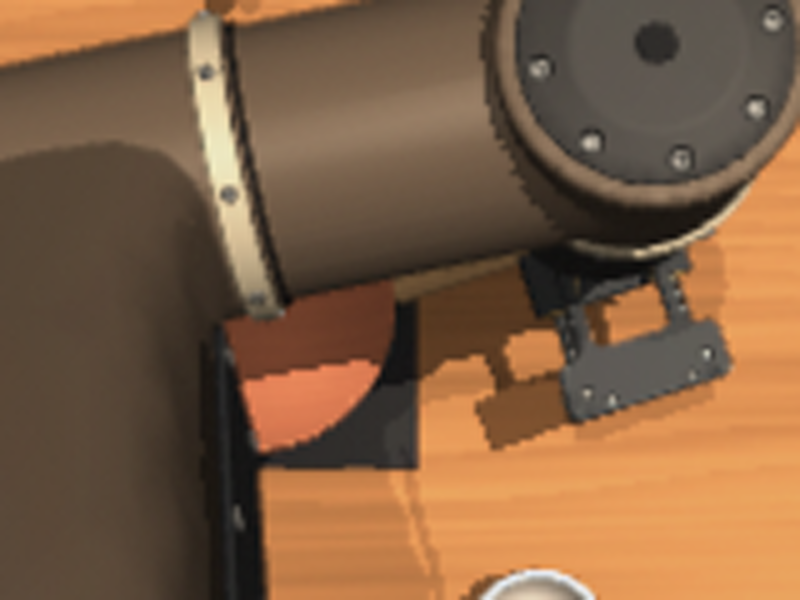

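>>> arm_command:
  increments:
    - [-0.005,-0.0015,0,0,0.0]
    - [-0.004,-0.0012,0,0,0.0]
    - [-0.0015,-0.0007,0,0,0.0]
    - [0,0,0,0,0.0]
    - [0,0,0,0,0.0]

```text
t: 31.25
tool_pos: [0.571, -0.0839, 0.0205]
tcp_rot: [0.0, 0.8, -0.6, -0.0]
ft_force: [-1.0, -4.1, 3.4]
grip_width: 0.0177
grip_force: 25.0
```

```bash
python3 - <<'E'
from h import *
rem([.5704,-.0821,.0208])
E
```

```text
t 31.25 tcp [ 0.571  -0.0839  0.0205] ya -163.8 zax [-0. -0. -1.] F [-1.   -4.13  3.38] gw 0.0177 25.026549696922302
rem tool [-0.0019  0.0001 -0.0003] q [ 0.19  0.41 -0.45  0.   -0.71  0.09]
```

>>> arm_command:
  increments:
    - [-0.002,0,0,0,0.0]
    - [0,0,0,0,0.0]
    - [0,0,0,0,0.0]
    - [0,0,0,0,0.03]
    - [0,0,0,0,0.05]
    - [0,0,0,0,0.05]
    - [0,0,-0.02,0,0.05]
    - [0,0,-0.03,0,0.05]
    - [0.03,0,-0.04,0,0.05]
    - [0.03,0,-0.04,0,0.05]

```text
t: 32.25
tool_pos: [0.5871, -0.1391, 0.1518]
tcp_rot: [0.0, 0.8, -0.599, -0.0]
ft_force: [2.7, 0.1, -0.8]
grip_width: 0.0501
grip_force: 0.0
```

>>> arm_command:
  increments:
    - [0.02,0,-0.045,0,0.05]
    - [0.02,0,-0.045,0,0.05]
    - [0.02,0,-0.045,0.1,0.05]
    - [0.03,0.03,-0.02,0.1,0.05]
    - [0.03,0.03,0,0.107,0.05]
    - [0.03,0.03,0,0,0.0]
    - [0.03,0.03,0,0,0.0]
    - [0,0,0,0,0.0]

```text
t: 33.05
tool_pos: [0.4881, -0.325, 0.306]
tcp_rot: [0.0, -0.697, 0.717, -0.0]
ft_force: [-0.1, 0.8, 0.6]
grip_width: 0.0316
grip_force: 0.0
```

```bash
python3 - <<'E'
from h import *
rem([.529,.285,.35])
snap("top","t2.png")
a=cv2.imread("pics/raw_top0.png"); b=cv2.imread("pics/raw_t2.png")
# handle end piece, raw coords ~ (401,164)
for (x0,y0,x1,y1) in ((378,158,406,178),(384,156,406,176)):
    t=a[y0:y1,x0:x1]
    m=cv2.matchTemplate(b[100:240,200:400],t,cv2.TM_CCOEFF_NORMED); _,v,_,l=cv2.minMaxLoc(m)
    u,w=l[0]+200,l[1]+100
    p0=atz("top",x0,y0,.044);p1=atz("top",u,w,.044); print(v,(u-x0,w-y0),(p1-p0).round(4))
# yellow handle mask & axis
for n,im in (("a",a),("b",b)):
    hsv=cv2.cvtColor(im,cv2.COLOR_BGR2HSV); print(n, hsv[170,(385 if n=="a" else 300)])
E
```

```text
t 33.05 tcp [ 0.4881 -0.325   0.306 ] ya 178.43 zax [ 0.  0. -1.] F [-0.13  0.83  0.55] gw 0.0316 0.0
rem tool [-0.6109 -0.0242 -0.044 ] q [-0.25  0.17 -0.06 -0.   -1.34  0.23]
0.5833777189254761 (-109, 8) [-0.0126  0.2772  0.    ]
0.7487297058105469 (-97, 4) [-0.0031  0.2462  0.    ]
a [ 22 110 232]
b [ 24 105 235]
```

```bash
python3 - <<'E'
from h import *
for n,(x0,x1,y0,y1) in (("top0",(320,415,150,200)),("t2",(230,345,130,210))):
    im=cv2.imread("pics/raw_%s.png"%n); h=cv2.cvtColor(im,cv2.COLOR_BGR2HSV)
    m=cv2.inRange(h,(19,70,150),(30,200,255)); z=np.zeros_like(m); z[y0:y1,x0:x1]=m[y0:y1,x0:x1]
    k,l,st,ce=cv2.connectedComponentsWithStats(z); i=1+st[1:,4].argmax(); ys,xs=np.where(l==i)
    P=np.array([atz("top",x,y,.044)[:2] for x,y in zip(xs,ys)])
    c=P.mean(0); d=np.linalg.svd(P-c)[2][0]; d*=-np.sign(d[1]); s=(P-c)@d
    end=c+d*s.max(); print(n,len(P),st[i],"dir",d.round(4),"len",np.ptp(s).round(4),"end",end.round(4),"centre",(end-.235*d).round(4))
E
```

```text
top0 364 [333 161  69  26 364] dir [ 0.2742 -0.9617] len 0.1781 end [ 0.5919 -0.3852] centre [ 0.5275 -0.1592]
t2 336 [249 163  61  24 336] dir [ 0.2831 -0.9591] len 0.1613 end [ 0.5937 -0.1553] centre [0.5272 0.0701]
```

>>> arm_command:
  increments:
    - [-0.02,0,-0.04,0,0.0]
    - [-0.03,0,-0.035,0,0.0]
    - [-0.045,-0.003,0,0,0.0]
    - [-0.045,-0.003,0,0,0.0]
    - [-0.045,-0.003,0,0,0.0]
    - [-0.045,-0.003,0,0,0.0]
    - [-0.045,-0.003,0,0,0.0]
    - [-0.045,-0.003,0,0,0.0]
    - [-0.045,-0.003,0,0,0.0]
    - [-0.045,-0.003,0,0,0.0]

```text
t: 34.1
tool_pos: [0.5247, 0.0895, 0.3806]
tcp_rot: [0.0, -0.699, 0.715, 0.0]
ft_force: [0.7, -0.5, 0.0]
grip_width: 0.0006
grip_force: 0.0
```

>>> arm_command:
  increments:
    - [-0.045,0,0,0,0.0]
    - [-0.045,0,0,0,0.0]
    - [-0.045,0,0,0,0.0]
    - [-0.045,0,0,0,0.0]
    - [-0.02,0,0,0,0.0]
    - [0,0,0,0,0.0]
    - [0,0,0,0,0.0]

```text
t: 34.8
tool_pos: [0.5295, 0.2871, 0.38]
tcp_rot: [-0.001, -0.699, 0.715, 0.0]
ft_force: [-0.8, -0.8, -0.5]
grip_width: 0.0003
grip_force: 0.0
```

```bash
python3 - <<'E'
from h import *
rem([.531,.287,.085])
E
```

```text
t 34.8 tcp [0.5295 0.2871 0.38  ] ya 178.71 zax [-0.001 -0.001 -1.   ] F [-0.76 -0.79 -0.47] gw 0.0003 0.0
rem tool [-1.00e-04 -1.70e-03  2.95e-01] q [ 0.82  0.18  0.11 -0.   -1.5  -0.84]
```

>>> arm_command:
  increments:
    - [0,-0.001,0.045,0,0.0]
    - [0,0,0.045,0,0.0]
    - [0,0,0.045,0,0.0]
    - [0,0,0.045,0,0.0]
    - [0,0,0.045,0,0.0]
    - [0,0,0.03,0,0.0]
    - [0,0,0.02,0,0.0]
    - [0,0,0,0,0.0]
    - [0,0,0,0,0.0]

```text
t: 35.7
tool_pos: [0.5314, 0.2859, 0.1065]
tcp_rot: [0.0, -0.698, 0.716, -0.0]
ft_force: [0.6, 0.4, 0.1]
grip_width: 0.0006
grip_force: 0.0
```

```bash
python3 - <<'E'
from h import *
rem([.531,.287,.085])
E
```

```text
t 35.7 tcp [0.5314 0.2859 0.1065] ya 178.59 zax [ 0.001  0.    -1.   ] F [0.55 0.35 0.14] gw 0.0006 0.0
rem tool [-0.0011  0.0004  0.0215] q [ 0.82  0.34 -0.31  0.   -0.92 -0.84]
```

>>> arm_command:
  increments:
    - [0,0,0.005,0,0.0]
    - [0,0,0.005,0,0.0]
    - [0,0,0.005,0,0.0]
    - [0,0,0.005,0,0.0]
    - [0,0,0,0,0.0]

```text
t: 36.2
tool_pos: [0.5304, 0.2861, 0.0847]
tcp_rot: [-0.001, -0.699, 0.716, 0.0]
ft_force: [-0.0, 0.4, 0.7]
grip_width: 0.0003
grip_force: 0.0
```

>>> arm_command:
  increments:
    - [0,0,0.003,0,0.0]
    - [0,0,0.003,0,0.0]
    - [0,0,0.003,0,0.0]
    - [0,0,0,0,0.0]

```text
t: 36.6
tool_pos: [0.5309, 0.2865, 0.0764]
tcp_rot: [0.0, -0.699, 0.716, -0.0]
ft_force: [-0.2, 1.4, 0.3]
grip_width: 0.0006
grip_force: 0.2
```

>>> arm_command:
  increments:
    - [0,0,0.003,0,0.0]
    - [0,0,0.003,0,0.0]
    - [0,0,0,0,0.0]

```text
t: 36.9
tool_pos: [0.5309, 0.2864, 0.0703]
tcp_rot: [0.0, -0.699, 0.716, -0.0]
ft_force: [-0.6, -0.5, 1.4]
grip_width: 0.0007
grip_force: 0.6
```

>>> arm_command:
  increments:
    - [0,0,0.003,0,0.0]
    - [0,0,0.003,0,0.0]
    - [0,0,0,0,0.0]

```text
t: 37.2
tool_pos: [0.5308, 0.2861, 0.0642]
tcp_rot: [-0.0, -0.699, 0.716, -0.0]
ft_force: [-0.3, -1.0, 3.1]
grip_width: 0.0003
grip_force: 1.5
```

>>> arm_command:
  increments:
    - [0,0,0.003,0,0.0]
    - [0,0,0.003,0,0.0]
    - [0,0,0.003,0,0.0]
    - [0,0,0,0,0.0]

```text
t: 37.6
tool_pos: [0.5309, 0.2863, 0.0552]
tcp_rot: [-0.0, -0.699, 0.716, -0.0]
ft_force: [0.5, -2.1, 4.7]
grip_width: 0.0007
grip_force: 1.9
```

>>> arm_command:
  increments:
    - [0,0,0.003,0,0.0]
    - [0,0,0.003,0,0.0]
    - [0,0,0,0,0.0]
    - [0,0,0,0,0.0]
    - [0,0,0,0,0.0]
    - [0,0,0,0,0.0]
    - [0,0,0,0,0.0]
    - [0,0,0,0,0.0]
    - [0,0,0,0,0.0]
    - [0,0,0,0,0.0]

```text
t: 38.6
tool_pos: [0.531, 0.2866, 0.0499]
tcp_rot: [0.0, -0.699, 0.716, -0.0]
ft_force: [1.0, -1.6, 5.4]
grip_width: 0.0004
grip_force: 2.1
```

>>> arm_command:
  increments:
    - [0,0,0,0,0.0]
    - [0,0,0,0,0.0]
    - [0,0,0,0,0.0]
    - [0,0,0,0,0.0]
    - [0,0,0,0,0.0]
    - [0,0,0,0,0.0]
    - [0,0,0,0,0.0]
    - [0,0,0,0,0.0]
    - [0,0,0,0,0.0]
    - [0,0,0,0,0.0]

```text
t: 39.6
tool_pos: [0.531, 0.2866, 0.0499]
tcp_rot: [0.0, -0.699, 0.716, 0.0]
ft_force: [-0.7, -1.6, 5.1]
grip_width: 0.0003
grip_force: 2.1
```

```bash
python3 - <<'E'
from h import *
import time
snap("side","s7.png"); snap("side","s8.png")
for f in ("s7","s8"):
    g=cv2.imread("pics/raw_%s.png"%f).mean(2)
    for c in (258,261): print(f,c,[int(x) for x in g[205:262,c]])
ya=np.array([.5294,.187,0])
for h in (.0,.012,.02,.025,.03,.036): print(h,proj("side",ya+[0,.018,.167+h])[1].round(1))
E
```

```text
s7 258 [30, 30, 29, 28, 29, 29, 29, 33, 33, 61, 83, 71, 66, 66, 67, 66, 32, 36, 81, 75, 67, 66, 61, 32, 23, 22, 24, 22, 23, 22, 23, 22, 21, 23, 20, 20, 22, 22, 22, 23, 20, 21, 24, 21, 22, 23, 22, 22, 22, 23, 21, 22, 23, 23, 22, 25, 22]
s7 261 [31, 31, 29, 28, 29, 30, 29, 29, 30, 80, 82, 69, 67, 66, 67, 47, 21, 55, 82, 70, 67, 67, 49, 27, 23, 21, 22, 22, 25, 22, 22, 22, 23, 23, 22, 23, 23, 24, 21, 22, 21, 23, 22, 22, 22, 20, 22, 20, 22, 22, 22, 21, 23, 22, 23, 23, 21]
s8 258 [29, 30, 29, 29, 30, 28, 30, 32, 32, 61, 84, 71, 67, 67, 66, 67, 32, 35, 80, 75, 67, 66, 61, 31, 20, 23, 20, 21, 23, 23, 22, 24, 23, 23, 24, 22, 22, 22, 21, 20, 23, 22, 23, 22, 21, 23, 21, 24, 23, 21, 21, 21, 20, 22, 23, 19, 22]
s8 261 [30, 30, 30, 30, 29, 28, 30, 29, 29, 79, 81, 69, 67, 65, 66, 46, 19, 56, 81, 69, 66, 66, 48, 28, 22, 20, 23, 21, 23, 23, 23, 22, 23, 21, 23, 23, 23, 22, 23, 23, 23, 20, 21, 21, 22, 24, 23, 22, 24, 22, 21, 23, 21, 23, 22, 23, 23]
0.0 256.4
0.012 251.9
0.02 248.8
0.025 246.8
0.03 244.9
0.036 242.5
```

>>> arm_command:
  increments:
    - [0,0,0,0,0.0]
    - [0,0,0,0,0.0]
    - [0,0,0,0,0.0]
    - [0,0,0,0,0.0]
    - [0,0,0,0,0.0]
    - [0,0,0,0,0.0]
    - [0,0,0,0,0.0]
    - [0,0,0,0,0.0]
    - [0,0,0,0,0.0]
    - [0,0,0,0,0.0]

```text
t: 40.7
tool_pos: [0.531, 0.2867, 0.0499]
tcp_rot: [0.0, -0.699, 0.715, 0.0]
ft_force: [0.0, -0.8, 4.6]
grip_width: 0.0005
grip_force: 2.1
```

```bash
python3 - <<'E'
from h import *
snap("top","t3.png")
ims={f:cv2.imread("pics/raw_%s.png"%f) for f in ("top0","t2","t3")}
print({f:[list(map(int,i[v,u])) for u,v in((240,205),(218,215))] for f,i in ims.items()})
for f,i in ims.items():
    h=cv2.cvtColor(i,cv2.COLOR_BGR2HSV); print(f,h[205,240],h[125,230])
    m=cv2.inRange(h,(0,90,120),(11,200,255)); z=np.zeros_like(m); z[150:250,180:270]=m[150:250,180:270]
    k,l,st,ce=cv2.connectedComponentsWithStats(z); j=1+st[1:,4].argmax(); print(f,st[j])
pc=np.array([.5265,.067,0])
for h in (.012,.023,.035,.1):
    print(h,[proj("top",pc+[dx,dy,h+.03]).round(1) for dx,dy in((.068,0),(-.068,0),(0,.068),(0,-.068))])
E
```

```text
{'top0': [[97, 147, 231], [91, 136, 231]], 't2': [[52, 77, 137], [52, 78, 141]], 't3': [[98, 148, 232], [91, 137, 232]]}
top0 [ 11 148 231] [ 13 158 224]
top0 [ 199  168   52   53 1321]
t2 [  9 158 137] [ 14 157 227]
t2 [ 192  162   57   58 1988]
t3 [ 11 147 232] [ 13 158 225]
t3 [ 198  167   52   54 1327]
0.012 [array([222.8, 167.4]), array([223.7, 220.5]), array([196.8, 194.5]), array([249.9, 193.1])]
0.023 [array([222.4, 166.8]), array([223.3, 220.5]), array([196. , 194.2]), array([249.7, 192.7])]
0.035 [array([221.9, 166.1]), array([222.8, 220.4]), array([195.2, 193.8]), array([249.6, 192.3])]
0.1 [array([218.9, 161.9]), array([219.8, 220. ]), array([190.3, 191.5]), array([248.5, 190. ])]
```

>>> arm_command:
  increments:
    - [0,0,-0.005,0,0.0]
    - [0,0,-0.005,0,0.0]
    - [0,0,-0.005,0,0.0]
    - [0,0,-0.005,0,0.0]
    - [0,0,-0.01,0,0.0]
    - [0,0,-0.03,0,0.0]
    - [0,0,-0.04,0,0.0]
    - [-0.01,0,-0.04,0,0.0]
    - [-0.01,0,-0.04,0,0.0]
    - [-0.01,0,-0.04,0,0.0]

```text
t: 41.75
tool_pos: [0.5308, 0.3156, 0.2715]
tcp_rot: [-0.001, -0.698, 0.716, 0.0]
ft_force: [0.8, 0.2, -0.6]
grip_width: 0.0004
grip_force: 0.0
```

>>> arm_command:
  increments:
    - [-0.02,0,-0.04,0,0.0]
    - [-0.02,0,-0.03,0,0.0]
    - [-0.02,0,0,0,0.0]
    - [0,0,0,0,0.0]
    - [0,0,0,0,0.0]
    - [0,0,0,0,0.0]

```text
t: 42.35
tool_pos: [0.5326, 0.3754, 0.3385]
tcp_rot: [-0.001, -0.698, 0.716, -0.0]
ft_force: [-0.6, 0.4, 0.5]
grip_width: 0.0005
grip_force: 0.0
```

```bash
python3 - <<'E'
from h import *
rem([.5,.3,.3])
c=snap("top","t4.png"); snap("side","s9.png")
h=cv2.cvtColor(cv2.imread("pics/raw_t4.png"),cv2.COLOR_BGR2HSV)
m=cv2.inRange(h,(0,90,120),(11,200,255)); z=np.zeros_like(m); z[150:250,180:270]=m[150:250,180:270]
k,l,st,ce=cv2.connectedComponentsWithStats(z); j=1+st[1:,4].argmax(); print(st[j])
g=cv2.imread("pics/raw_s9.png").mean(2)
for q in (258,260,262): print([int(x) for x in g[225:262,q]])
m=cv2.inRange(h,(19,70,150),(30,200,255)); z=np.zeros_like(m); z[130:210,230:345]=m[130:210,230:345]
k,l,st,ce=cv2.connectedComponentsWithStats(z); j=1+st[1:,4].argmax(); print("handle",st[j])
# bystander shifts against the first picture
a=cv2.imread("pics/raw_top0.png"); b=cv2.imread("pics/raw_t4.png")
for n,(u,v) in dict(mug=(225,100),amber=(181,111),green=(300,101),ramekin=(277,258),mill=(148,274),spatula=(390,110)).items():
    _,s,_,loc=cv2.minMaxLoc(cv2.matchTemplate(b[v-24:v+25,u-24:u+25],a[v-16:v+17,u-16:u+17],cv2.TM_CCOEFF_NORMED)); print(n,round(s,2),np.array(loc)-8)
E
```

```text
t 42.35 tcp [0.5326 0.3754 0.3385] ya 178.61 zax [-0.002 -0.002 -1.   ] F [-0.61  0.44  0.49] gw 0.0005 0.0
rem tool [0.0761 0.0307 0.0387] q [ 0.91  0.28  0.14 -0.   -1.44 -0.94]
[ 198  167   52   54 1463]
[25, 24, 24, 25, 25, 27, 21, 19, 19, 18, 19, 21, 18, 20, 20, 20, 18, 33, 73, 80, 75, 68, 65, 70, 69, 70, 68, 71, 72, 73, 73, 80, 94, 98, 85, 81, 91]
[24, 25, 24, 24, 25, 29, 23, 18, 20, 18, 19, 20, 19, 19, 19, 18, 17, 20, 29, 24, 25, 23, 26, 51, 64, 70, 73, 73, 75, 74, 74, 74, 80, 80, 82, 81, 81]
[25, 24, 26, 25, 24, 27, 27, 18, 20, 18, 19, 19, 21, 18, 19, 19, 17, 19, 23, 24, 23, 23, 26, 51, 65, 67, 73, 73, 74, 74, 74, 74, 80, 80, 81, 81, 81]
handle [248 163  63  24 295]
mug 1.0 [0 0]
amber 1.0 [0 0]
green 1.0 [0 0]
ramekin 1.0 [0 0]
mill 1.0 [0 0]
spatula 1.0 [0 0]
```

```bash
python3 -c "
from station import r
print(r.hand_in())"
```

```text
the job is handed in; nothing more can be done
None
```

I handed the job in at about 42 s: the lid was raised to the rubber stop, hung on its notch, and lowered onto the pan centred beneath it. The paddle is released, and the mug, jars, mill, ramekin and spatula have not moved. Two things were less certain: the fingers held the handle mainly by its cap, and I judged the buffer contact (about 10 N) from the pull force alone.

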